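# Work a seized check weight loose and hang it on the spring balance

### The job

The T-handled check weight has seized in its sloping socket: a straight pull only jams it, so take its handle and work it up by twisting back and forth while pulling gently along the slope. Then hang it upright by both arms of its T-handle on the double hook of the spring balance, letting the sprung hook take the load gently so that it does not dip to its lower stop, let go and wait until it hangs still. Leave the small brass weight and the screwdriver where they are.

Things in the scene. Friction and masses are not known exactly. Their poses are not given: they have to be found in the camera images.
- weight: Check weight to free and hang: steel, loose, 0.42 to 0.58 kg, 147 mm long. Origin: centre of its shank's lower end; z up along it, y along its T-handle. Shank 14 mm thick from 0 to 56 mm, round body 48 mm thick from 56 to 92, neck 10 mm thick to 133, handle bar 133 to 147 mm. It starts with origin and axes at the socket's, within 2 mm and 4 degrees: handle level across the slope, twist 0.
- handle (a point): Centre of the weight's handle, 140 mm from its origin, same axes. The bar is 14 x 14 mm, 120 mm long along y: grasp it in its middle, fingers closing along x, reaching down along -z.
- pin (a point): Middle of the cross pin through the weight's shank, 8 mm above the weight's origin: 8 mm thick, 40 mm long, parallel to the handle. It catches under the ridges in the socket.
- socket: Fixed aluminium socket block, 70 x 70 mm, 72 mm long, on a grey stand with a 170 x 120 mm base. Its axis leans 25 degrees from vertical to the stand's front (robot's side; stand yaw within 17 degrees). Origin on the axis, 56 mm under the mouth (a rim round it stands 7 mm higher), 40 mm above the table; z up and out along the axis, y level. 3 slotted ridges inside catch the pin: see mouth.
- mouth (a point): Centre of the mouth, socket axes. The pin passes a ridge within 12 degrees of its 18 mm slot: twist about z (+ anticlockwise looking in) +35 degrees for ridge 1, -35 for ridge 2, +35 for ridge 3 (the mouth). Lift of weight along the axis: it twists freely at 0-4, 16-22 and 34-40 mm, must be lined up with ridges 1, 2, 3 in turn at 4-16, 22-34 and 40-52 mm, is out above 56 mm.
- hook_seat (a point): Seat of the sprung hook, midway between its prongs, at the level where the bar's underside rests: 210 mm up unloaded, sinks with the hook. x points back to the column, y across. Prongs: 8 mm rods along x at y = +-42 mm, open between; flat seat x -15 to 15 mm, behind it they rise 12 mm, in front they turn up to a tip at x = -29, top 22 mm above the seat. Hang with the weight's y along this y.
- balance: Fixed spring balance on the table, origin below the unloaded hook seat, axes level as the hook's (yaw within 17 degrees). Base plate x -60 to 140 mm, 160 mm wide, 12 mm thick; column x 114 to 136 mm, 45 mm wide, 272 mm high; the hook's sliding cross block x 90 to 110 mm, 105 mm wide, top 13 mm above the seat.
- hook (a joint): How far the hook has dipped, m: 0 unloaded, grows downward, lower stop at 0.05. Spring 196 N/m, lightly damped: the check weight makes it dip 20 to 30 mm, bobbing for about a second.
- small_weight: Bystander: a small loose brass weight with a knob, 44 mm diameter, 76 mm high. Origin at the centre of its underside.
- screwdriver: Bystander: a loose screwdriver 190 mm long lying on the bench. Origin under its middle.

How it is judged:
By the outcome, as a careful person would: the job done as asked, in the order asked, and still so for the second after the job is handed in, with the robot touching nothing.
It also fails if it takes over 72 s, if anything falls off the work surface, if the arm or the gripper's body presses on something with over 40 N, if the wrist force passes 120 N, or if a joint passes its speed limit or range.

### The arm

A 6-joint arm with a two-finger parallel gripper is mounted at the origin on the work surface. World frame = base frame: x ahead of the robot, y to its left, z up, the work surface at z = 0. Lengths are in m, angles in rad, forces in N, time in s.
With the tool pointing down it reaches from about 0.375 to 0.925 m from the base axis. Payload 5.7 kg.
Tool frame: the origin (TCP) lies midway between the tips of the shut fingers; the grasp point (between the pads) lies ctrl.tcp_to_grasp behind it (ctrl.tcp_to_grasp is the distance from the TCP to the grasp point, in m); z points along the fingers, y is the line along which they close (so a half turn about z gives the same grasp; the last joint's range is limited). The gripper opens to 88 mm and grips with 3 to 60 N. Pads are 20 mm wide; open, the fingers measure 115 mm over their backs; the gripper's body (75 mm by 178 mm) begins 61 mm behind the grasp point.
Start: joints at [1.05, 0.359, 1.51, -0, 1.272, -0.115], TCP at [0.237, 0.551, 0.183] pointing down, gripper open.
Joint ranges: [-2.97, 2.97], [-1.01, 2.36], [0.21, 2.38], [-0.96, 4.11], [0.2, 2.71], [-2.98, 2.98]. Speed limits (rad/s): [2.39, 2.39, 3.14, 3.14, 3.14, 3.14].

### API

Orientations are given as a unit quaternion [w, x, y, z].
In Python, from workcell import readout, optics, order, ctrl gives the robot as it stands. The module is installed in compiled form; this text tells all that it offers.
- The arm moves only by the tool play_rows, never from a script. Its argument "motion" is text: rows parted by semicolons, each of 7 numbers parted by spaces: the opening, from 0 (shut) to 1 (fully open), then the shift along the tool's x, y, z in cm, then the turn, a rotation vector about the tool's x, y, z in units of 5 degrees (1.0 is 5 degrees). In form: claw tx ty tz ax ay az; .... A call has 1 to 20 rows; each row is the pose to reach, as a shift and turn from the pose commanded when the call began, along the tool's axes at that moment; what a row does not reach only later rows make up. A row lasts 1/10 s, in which the tool goes at most 50 mm and 8.59 degrees, less where a joint would pass 70% of its speed; a pose out of reach is approached as far as the arm can. A call with a gripper value outside its range is refused whole. The fingers move at their own pace and stop on an object; "newtons" is the grip in N (left out, the last holds). Time passes only in rows, so rows that repeat a pose let the fingers close. It gives the time, the measured TCP pose, the force, the opening and the grip force at its end, in the units of the state.
- readout.read_state(): the state, without advancing time (a new reading comes with each control period).
- optics.snapshot(name): name is "scene" or "top" or "wrist"; returns a dict with "frame" (420x560x3 uint8, red, green, blue), "fx", "fy", "cx", "cy" (pixels), "cam_to_world" (4x4, takes a point from camera to world coordinates); the wrist camera has in their place "tool_from_camera" (4x4, takes a point from camera to tool coordinates, whose origin is the TCP and whose axes are the flange's). Camera axes: x right, y up, looking along -z (the intrinsics and any distortion apply to the point x, -y, -z); pixel columns grow to the right and rows downward; lengths in m; the calibration is good to about 2 mm. A picture is of the moment at which its call begins: read the wrist's pose just before it. There is no depth.
- order.job_done(): hands the job in; it is judged then, once.
The state is a dict: "time": time; "joint_pos": joint angles; "joint_vel": joint speeds; "tau": joint torques, N m; "eef_pos": TCP position; "ee_rot": TCP orientation; "contact_force": force on the tool from outside, world axes, zero at the start; "torque": the same for the moment, N m; "opening": finger opening in m; "finger_force": force on a finger pad.
Only numpy, scipy, OpenCV 4.12 (cv2) and the standard library are available. Lean on these libraries where they do the work, as an engineer would, in place of code of your own. Each camera call takes 0.05 s, during which the arm holds its last target. There are 200 camera calls.

## Working session

There is one attempt and no reset: what is moved stays moved. The work goes in short steps, Python scripts to look and compute and a tool call to move; the robot and the scene stay as the last step left them, time stands still between calls to the robot, and variables do not carry over. Pictures are saved under pics/ and viewed, at most 10 in all, crops included, and the job is handed in when it is done.

Besides the shell and the picture viewer there is one more tool, called after ">>>" as name(argument=value, ...) on one line, values as JSON. play_rows: Moves the arm, as the interface text tells. Its arguments: {"type":"object","properties":{"motion":{"type":"string"},"newtons":{"type":"number"}},"required":["motion"]}

```bash
mkdir -p pics
cat > h.py <<'E'
import numpy as np, cv2, pickle
from scipy.spatial.transform import Rotation as R
from workcell import readout, optics, order, ctrl
def Rq(q): return R.from_quat([q[1],q[2],q[3],q[0]])
def snap(n,name=None):
    s=readout.read_state(); d=optics.snapshot(n)
    if n=='wrist':
        T=np.eye(4);T[:3,:3]=Rq(s['ee_rot']).as_matrix();T[:3,3]=s['eef_pos']
        d['cam_to_world']=T@np.array(d['tool_from_camera'])
    if name: cv2.imwrite(f'pics/{name}.png',d['frame'][:,:,::-1]); pickle.dump(d,open(f'pics/{name}.pkl','wb'))
    return d
def load(name): return pickle.load(open(f'pics/{name}.pkl','rb'))
def ray(d,u,v):
    T=np.array(d['cam_to_world']); k=np.array([(u-d['cx'])/d['fx'],-(v-d['cy'])/d['fy'],-1.])
    r=T[:3,:3]@k; return T[:3,3],r/np.linalg.norm(r)
def onz(d,u,v,z):
    o,r=ray(d,u,v); return o+r*(z-o[2])/r[2]
def tri(obs):
    A=np.zeros((3,3));b=np.zeros(3);rs=[ray(*o) for o in obs]
    for o,r in rs: P=np.eye(3)-np.outer(r,r);A+=P;b+=P@o
    p=np.linalg.solve(A,b); return p,[np.linalg.norm((np.eye(3)-np.outer(r,r))@(p-o))*1000 for o,r in rs]
def proj(d,p):
    T=np.linalg.inv(np.array(d['cam_to_world'])); q=T[:3,:3]@p+T[:3,3]
    return d['cx']+d['fx']*q[0]/-q[2], d['cy']+d['fy']*-q[1]/-q[2]
E
python3 - <<'E'
from h import *
np.set_printoptions(precision=4,suppress=True)
print(readout.read_state(), ctrl.tcp_to_grasp)
a=snap('scene','s0');b=snap('top','t0');w=snap('wrist','w0')
for d in(a,b,w): print(d.keys(),d['fx'],np.array(d['cam_to_world']))
E
```

```text
{'time': 0.0, 'joint_pos': array([ 1.0499,  0.3595,  1.5114, -0.    ,  1.2725, -0.1151]), 'joint_vel': array([-0.0019, -0.0008,  0.0008,  0.0001, -0.0015,  0.0013]), 'tau': array([  0.0016, -51.5393, -27.0729,   0.0677,   0.035 ,  -0.0001]), 'eef_pos': array([0.2365, 0.5506, 0.1821]), 'ee_rot': array([-0.0003,  0.2015,  0.9795, -0.0009]), 'contact_force': array([-0.4785, -0.3245,  0.8213]), 'torque': array([ 0.0579, -0.0703, -0.0295]), 'finger_force': 0.0, 'opening': 0.08766378927241497} 0.0187
dict_keys(['frame', 'fx', 'fy', 'cx', 'cy', 'cam_to_world']) 387.6978030784436 [[-0.621  -0.4143  0.6654  1.1611]
 [ 0.7838 -0.3333  0.524   0.4625]
 [ 0.0047  0.8469  0.5317  0.6216]
 [ 0.      0.      0.      1.    ]]
dict_keys(['frame', 'fx', 'fy', 'cx', 'cy', 'cam_to_world']) 463.1539459897323 [[-0.0166  0.9918 -0.1268  0.4823]
 [-0.9999 -0.0159  0.0064 -0.007 ]
 [ 0.0043  0.1269  0.9919  0.9395]
 [ 0.      0.      0.      1.    ]]
dict_keys(['frame', 'fx', 'fy', 'cx', 'cy', 'tool_from_camera', 'cam_to_world']) 365.287562373595 [[ 0.3942 -0.8859 -0.2444  0.1701]
 [ 0.919   0.3791  0.108   0.5794]
 [-0.003  -0.2672  0.9636  0.3846]
 [ 0.      0.      0.      1.    ]]
```

View pics/s0.png

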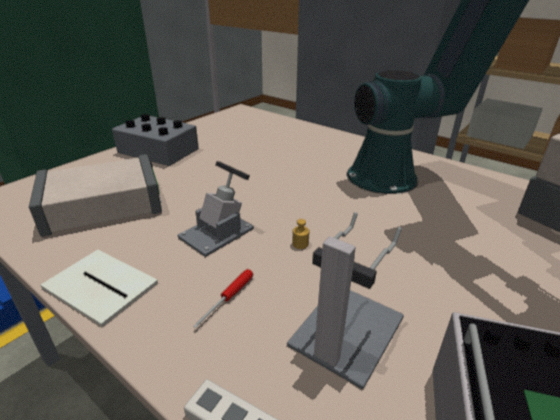

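View pics/t0.png

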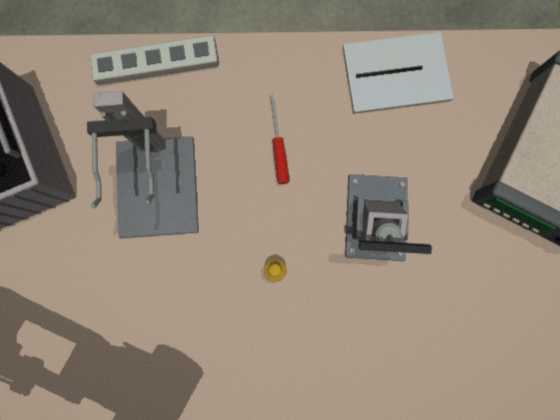

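The scene view shows the T bar at (217,164)-(249,176), the hook prong tips at (355,215) and (399,230), and the column at (335,300). The top view shows the bar at (360,246)-(431,249), the stand base at (347..408,176..260), and the balance base at (117..197,138..237) with prong tips at (96,204) and (150,199).

Run:
```python
from h import *
np.set_printoptions(precision=4,suppress=True)
a=load('s0');b=load('t0')
def mask(d,box,lo,hi):
    u0,v0,u1,v1=box;g=cv2.cvtColor(d['frame'],cv2.COLOR_RGB2GRAY)
    m=np.zeros_like(g);m[v0:v1,u0:u1]=((g[v0:v1,u0:u1]>=lo)&(g[v0:v1,u0:u1]<hi))*255;return m
def big(m):
    n,l,s,c=cv2.connectedComponentsWithStats(m);k=1+np.argmax(s[1:,4]);print(s[k]);return np.argwhere(l==k)[:,::-1].astype(np.float32)
out={}
for n,d,box in(('s',a,(205,150,260,190)),('t',b,(340,236,445,258))):
    g=cv2.cvtColor(d['frame'],cv2.COLOR_RGB2GRAY)
    p=big(mask(d,box,0,45));r=cv2.minAreaRect(p);print(n,r,cv2.boxPoints(r).tolist())
# bases: print contours approx
hsv=cv2.cvtColor(b['frame'],cv2.COLOR_RGB2HSV)
for nm,box in(('stand',(335,165,420,270)),('bal',(105,125,210,245))):
    u0,v0,u1,v1=box
    m=np.zeros(hsv.shape[:2],np.uint8);f=b['frame'].astype(int)
    m[v0:v1,u0:u1]=((f[...,0]-f[...,2])<15)[v0:v1,u0:u1]*255
    m=cv2.morphologyEx(m,cv2.MORPH_OPEN,np.ones((5,5)))
    c=max(cv2.findContours(m,0,1)[0],key=cv2.contourArea)
    print(nm,cv2.minAreaRect(c),cv2.approxPolyDP(c,3,True)[:,0].tolist())
big=lambda n,d,box,k:cv2.imwrite(f'pics/{n}.png',cv2.resize(d['frame'][box[1]:box[3],box[0]:box[2],::-1],None,fx=k,fy=k,interpolation=cv2.INTER_CUBIC))
A=cv2.resize(b['frame'][80:245,80:210,::-1],(520,600)[:2] if 0 else (468,594),interpolation=cv2.INTER_CUBIC)
B=cv2.resize(a['frame'][205:375,285:410,::-1],(332,452),interpolation=cv2.INTER_CUBIC)
C=np.zeros((594,800,3),np.uint8);C[:,:468]=A;C[:452,468:]=B;cv2.imwrite('pics/c1.png',C)
```

```text
[217 163  32  16  91]
s ((232.1195068359375, 170.3243865966797), (33.59449768066406, 3.1429364681243896), 24.775142669677734) [[216.20974731445312, 164.71218872070312], [217.52682495117188, 161.8585205078125], [248.02926635742188, 175.93658447265625], [246.71218872070312, 178.79025268554688]]
[359 238  71  10 167]
t ((393.93597412109375, 242.0152130126953), (8.970513343811035, 70.00714111328125), 89.18154907226562) [[358.8719177246094, 238.03041076660156], [428.8719177246094, 237.03041076660156], [429.0000305175781, 246.00001525878906], [359.0000305175781, 247.00001525878906]]
stand ((383.3725891113281, 217.55718994140625), (74.06073760986328, 83.6773910522461), 2.385944128036499) [[349, 175], [345, 256], [404, 260], [406, 251], [419, 252], [419, 244], [405, 242], [406, 178]]
bal ((151.3804168701172, 179.05392456054688), (113.17732238769531, 87.63330841064453), 86.76029968261719) [[105, 125], [105, 135], [123, 134], [128, 139], [116, 142], [119, 237], [197, 231], [192, 137], [163, 138], [155, 125]]
```

View pics/c1.png

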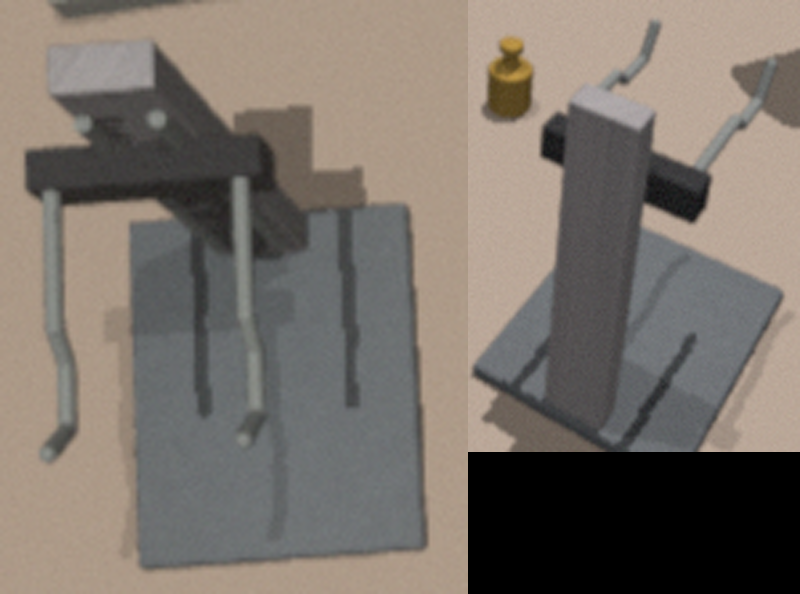

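The crop shows the prong tips at top-view (93,206) and (148,202), the base plate corners clearly, and the tips in the scene view at (355,213) and (399,228).

Run:
```python
from h import *
np.set_printoptions(precision=4,suppress=True)
a=load('s0');b=load('t0')
c=np.array([onz(b,u,v,.012) for u,v in((116.4,142.2),(193.3,136.7),(198.6,232.2),(119.7,237.5))])
print('bal base',c); n=np.linalg.norm
print('sizes',n(c[0]-c[1]),n(c[1]-c[2]),n(c[2]-c[3]),n(c[3]-c[0]))
x=(c[0]+c[1]-c[2]-c[3]);yaw=np.arctan2(x[1],x[0]);y=c[0]+c[3]-c[1]-c[2];print('yaw',np.degrees(yaw),np.degrees(np.arctan2(-y[0],y[1])))
ex=np.array([np.cos(yaw),np.sin(yaw),0]);print('origin',c.mean(0)-.04*ex)
for p,q in(((93.3,206.4),(355.3,213.3)),((147.8,202.2),(399.3,228.3))):
    print('tip',tri([(b,*p),(a,*q)]),onz(b,*p,.232))
    print('tip swapped',tri([(b,*p),(a,*((399.3,228.3) if q[0]<370 else (355.3,213.3)))]))
s=np.array([onz(b,u,v,.010) for u,v in((348.5,175.5),(407.5,178),(405,260.5),(345.5,257.5))])
print('stand',s,n(s[0]-s[1]),n(s[1]-s[2]));x=s[0]+s[1]-s[2]-s[3];y=s[0]+s[3]-s[1]-s[2]
print(np.degrees(np.arctan2(x[1],x[0])),np.degrees(np.arctan2(-y[0],y[1])),s.mean(0))
for p,q in(((360,247),(248,176.5)),((430.5,249),(217,164))): print('bar end',tri([(b,*p),(a,*q)]))
A=cv2.resize(b['frame'][165:270,335:440,::-1],(400,400),interpolation=cv2.INTER_CUBIC)
B=cv2.resize(a['frame'][155:255,175:265,::-1],(360,400),interpolation=cv2.INTER_CUBIC)
cv2.imwrite('pics/c2.png',np.hstack([A,B]))
```

```text
bal base [[0.7528 0.3257 0.012 ]
 [0.762  0.1678 0.012 ]
 [0.5645 0.1557 0.012 ]
 [0.5564 0.3135 0.012 ]]
sizes 0.1581281795528071 0.19793411359811144 0.15798002587967794 0.19679641545941348
yaw 3.543291782370351 3.138366123940828
origin [0.619  0.2382 0.012 ]
tip (array([0.6016, 0.2387, 0.2551]), [np.float64(34.707506291169615), np.float64(34.70750629116964)]) [0.5875 0.2794 0.232 ]
tip swapped (array([0.5878, 0.282 , 0.2273]), [np.float64(0.7721103528839734), np.float64(0.7721103528841091)])
tip (array([0.5819, 0.2407, 0.205 ]), [np.float64(39.404964329834954), np.float64(39.4049643298349)]) [0.5927 0.1957 0.232 ]
tip swapped (array([0.5931, 0.1975, 0.2274]), [np.float64(0.5535603358538281), np.float64(0.5535603358537776)])
stand [[ 0.676  -0.1496  0.01  ]
 [ 0.6689 -0.2702  0.01  ]
 [ 0.5012 -0.2566  0.01  ]
 [ 0.5091 -0.1378  0.01  ]] 0.12076806187740137 0.1682571663668469
-4.335408647451552 -3.594080177730263 [ 0.5888 -0.2035  0.01  ]
bar end (array([ 0.5216, -0.1406,  0.1654]), [np.float64(0.13990256086465425), np.float64(0.13990256086461483)])
bar end (array([ 0.5163, -0.2591,  0.1627]), [np.float64(0.36088900053010625), np.float64(0.3608890005300973)])
```

View pics/c2.png

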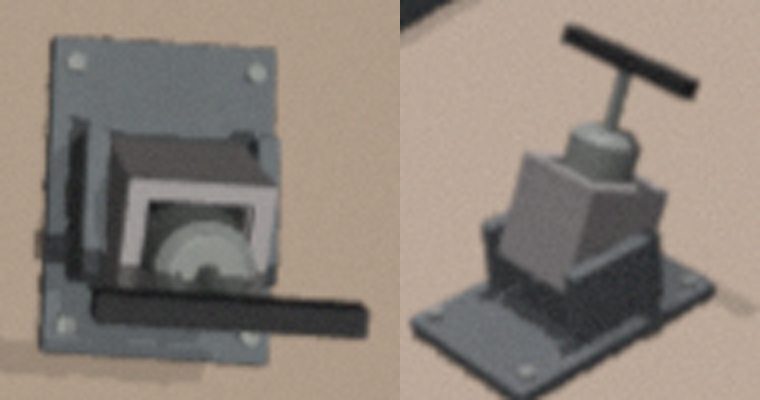

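The crops show the bar standing clear of the body in both views, level and nearly parallel to the stand. The bar triangulates to a height of 0.164 (expected 0.167) and a length of 119 mm. Next I move to a pregrasp pose.

```bash
cat >> h.py <<'E'
def W(yaw,lean):
    "weight axes matrix: yaw deg, lean deg toward -x"
    return (R.from_euler('z',yaw,degrees=True)*R.from_euler('y',-lean,degrees=True)).as_matrix()
def toolR(Wm): return np.c_[Wm[:,1],Wm[:,0],-Wm[:,2]]
def move(p,Rm,tcp=None,rot=None):
    "print row for TCP target p (world), rotation Rm"
    s=readout.read_state(); p0=s['eef_pos'] if tcp is None else tcp; R0=Rq(s['ee_rot']).as_matrix() if rot is None else rot
    d=R0.T@(np.array(p)-p0)*100; r=np.degrees(R.from_matrix(R0.T@Rm).as_rotvec())/5
    print('row',np.round(d,2),np.round(r,2))
E
python3 - <<'E'
from h import *
g=ctrl.tcp_to_grasp; Wm=W(-2.8,25);T=toolR(Wm)
h=np.array([.519,-.200,.166]); 
move([.44,.22,.30],T); move(h+Wm[:,2]*(.08-g),T)
E
```

```text
row [-31.75 -22.37 -11.74] [-4.38 -3.02 13.68]
row [-53.16 -58.74  -3.85] [-4.38 -3.02 13.68]
```

>>> play_rows(motion="1 -31.75 -22.37 -11.74 -4.38 -3.02 13.68;1 -31.75 -22.37 -11.74 -4.38 -3.02 13.68;1 -31.75 -22.37 -11.74 -4.38 -3.02 13.68;1 -31.75 -22.37 -11.74 -4.38 -3.02 13.68;1 -31.75 -22.37 -11.74 -4.38 -3.02 13.68;1 -31.75 -22.37 -11.74 -4.38 -3.02 13.68;1 -31.75 -22.37 -11.74 -4.38 -3.02 13.68;1 -53.16 -58.74 -3.85 -4.38 -3.02 13.68;1 -53.16 -58.74 -3.85 -4.38 -3.02 13.68;1 -53.16 -58.74 -3.85 -4.38 -3.02 13.68;1 -53.16 -58.74 -3.85 -4.38 -3.02 13.68;1 -53.16 -58.74 -3.85 -4.38 -3.02 13.68;1 -53.16 -58.74 -3.85 -4.38 -3.02 13.68;1 -53.16 -58.74 -3.85 -4.38 -3.02 13.68;1 -53.16 -58.74 -3.85 -4.38 -3.02 13.68;1 -53.16 -58.74 -3.85 -4.38 -3.02 13.68;1 -53.16 -58.74 -3.85 -4.38 -3.02 13.68;1 -53.16 -58.74 -3.85 -4.38 -3.02 13.68;1 -53.16 -58.74 -3.85 -4.38 -3.02 13.68;1 -53.16 -58.74 -3.85 -4.38 -3.02 13.68", newtons=40)

```text
time: 2.15
eef_pos: [0.4927, -0.1968, 0.2211]
ee_rot: [0.156, 0.707, 0.673, 0.15]
contact_force: [0.4, -0.0, -0.3]
opening: 0.088
finger_force: 0.0
```

Run:
```python
from h import *
s=readout.read_state();print(s['eef_pos'],s['joint_pos'],s['contact_force'])
Wm=W(-2.8,25);T=toolR(Wm);move(np.array([.519,-.200,.166])+Wm[:,2]*(.08-ctrl.tcp_to_grasp),T)
w=snap('wrist','w1')
for e in((.5216,-.1406,.166),(.5163,-.2591,.166)): print(proj(w,np.array(e)))
```

```text
[ 0.49273308 -0.19677376  0.22110699] [-0.7290308   0.0120912   1.9658441   0.36332756  0.85160353 -0.87849283] [ 0.40718236 -0.00651632 -0.28764798]
row [-0.19  0.06 -0.02] [-0.01 -0.03 -0.  ]
(np.float64(281.4108418578176), np.float64(129.65148390398195))
(np.float64(281.8567761670318), np.float64(282.6187974411375))
```

View pics/w1.png

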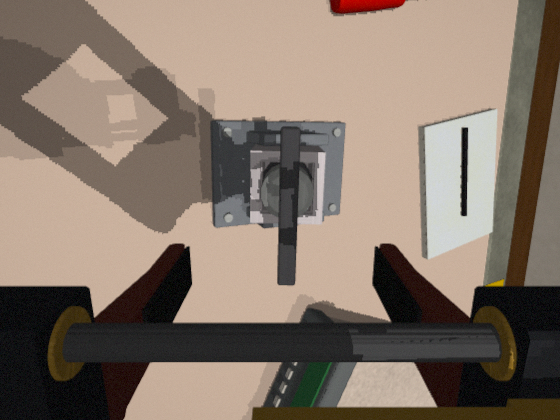

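The wrist view shows the bar running from (290,128) to (287,284), between the open fingers. It sits about 7 px right of the prediction, so I refine with all three views.

Run:
```python
from h import *
np.set_printoptions(precision=4,suppress=True)
a=load('s0');b=load('t0');w=load('w1')
g=cv2.cvtColor(w['frame'],cv2.COLOR_RGB2GRAY)
for v in range(120,290,12): 
    x=np.where(g[v,265:312]<50)[0]+265; print(v,x.min() if len(x) else 0,x.max() if len(x) else 0,len(x))
x=g[:,288].astype(int); print(x[120:135],x[276:292])
E=[((360,247),(248,176.5),(290,129)),((430.5,249),(217,164),(287,283))]
P=[]
for t,s,ww in E:
    p,e=tri([(b,*t),(a,*s),(w,*ww)]);P.append(p);print(p,e);print(tri([(b,*t),(w,*ww)]),tri([(a,*s),(w,*ww)]))
    print([np.round(proj(d,p),1) for d in(b,a,w)])
d=P[0]-P[1];print(np.mean(P,0),np.linalg.norm(d),np.degrees(np.arctan2(-d[0],d[1])))
```

```text
120 0 0 0
132 265 306 23
144 280 280 1
156 281 281 1
168 267 307 22
180 280 311 20
192 279 297 5
204 280 297 7
216 279 296 6
228 279 296 13
240 279 295 17
252 0 0 0
264 279 279 1
276 0 0 0
288 0 0 0
[159 116  89 103 105 105  70  47  52  62  67  69  69  70  69] [ 61  64  66  63  59  67  65  63  61 131 172 182 183 181 185 186]
[ 0.524  -0.1397  0.1682] [np.float64(2.4822155288008942), np.float64(1.8210999806090533), np.float64(3.0274891298313826)]
(array([ 0.5211, -0.1388,  0.1805]), [np.float64(0.6474833241411508), np.float64(0.6474833241411126)]) (array([ 0.5259, -0.1389,  0.1684]), [np.float64(1.9144546354910914), np.float64(1.9144546354910799)])
[array([359.6, 245.6]), array([247.6, 175.9]), array([285.8, 128.2])]
[ 0.5181 -0.2585  0.1654] [np.float64(1.6829502161218421), np.float64(2.297720474715266), np.float64(3.1021006047912123)]
(array([ 0.516 , -0.2548,  0.1762]), [np.float64(0.1724665047434182), np.float64(0.1724665047434013)]) (array([ 0.5193, -0.2581,  0.1656]), [np.float64(2.5419023113138555), np.float64(2.541902311313889)])
[array([430.4, 248. ]), array([216.5, 163.3]), array([283.6, 281.1])]
[ 0.521  -0.1991  0.1668] 0.11895991857497204 -2.820614200665709
```

Run:
```python
from h import *
Wm=W(-3.3,25);T=toolR(Wm);move(np.array([.5225,-.1995,.167])+Wm[:,2]*(.035-ctrl.tcp_to_grasp),T)
```

```text
row [-0.15  0.4   4.55] [-0.   -0.07  0.1 ]
```

>>> play_rows(motion="1 -0.15 0.4 4.5 0 -0.07 0.1;1 -0.15 0.4 4.5 0 -0.07 0.1;1 -0.15 0.4 4.5 0 -0.07 0.1;1 -0.15 0.4 4.5 0 -0.07 0.1")

```text
time: 2.6
eef_pos: [0.516, -0.2001, 0.1835]
ee_rot: [0.158, 0.71, 0.67, 0.149]
contact_force: [-0.5, -0.5, 0.5]
opening: 0.0876
finger_force: 0.0
```

Run:
```python
from h import *
np.set_printoptions(precision=2,suppress=True)
s=readout.read_state();print(s['eef_pos'],Rq(s['ee_rot']).as_matrix())
w=snap('wrist','w2');h=np.array([.5225,-.1995,.167]);y=W(-3.3,25)[:,1]
for k in(-.06,0,.06): print(proj(w,h+k*y))
T=Rq(s['ee_rot']).as_matrix();print('plane', [proj(w,s['eef_pos']+T@np.array([0,0,.0163])+T[:,0]*k) for k in(-.06,.06)])
```

```text
[ 0.52 -0.2   0.18] [[ 0.06  0.9   0.42]
 [ 1.   -0.05 -0.03]
 [-0.    0.42 -0.91]]
(np.float64(278.81716654099614), np.float64(309.2264256798368))
(np.float64(278.76137732799117), np.float64(224.85118279737378))
(np.float64(278.69720000150454), np.float64(127.78981164318947))
plane [(np.float64(280.5809763645763), np.float64(311.66217539301147)), (np.float64(280.64816911752575), np.float64(129.5903589598235))]
```

View pics/w2.png

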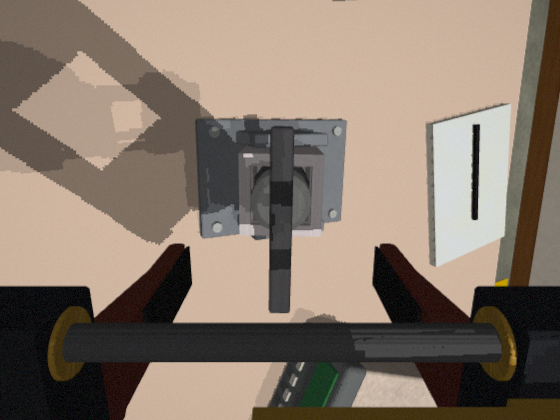

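The bar now runs from (282,127) to (280,312), on the finger midplane at u≈281 and matching the prediction. I go in and grip.

>>> play_rows(motion="1 0 0.05 1.8 0 0 0.12;1 0 0.05 3.5 0 0 0.12;1 0 0.05 3.5 0 0 0.12;0 0 0.05 3.5 0 0 0.12;0 0 0.05 3.5 0 0 0.12;0 0 0.05 3.5 0 0 0.12;0 0 0.05 3.5 0 0 0.12;0 0 0.05 3.5 0 0 0.12;0 0 0.05 3.5 0 0 0.12", newtons=40)

```text
time: 3.55
eef_pos: [0.5312, -0.2019, 0.1511]
ee_rot: [0.157, 0.714, 0.666, 0.149]
contact_force: [-0.4, 0.2, 0.9]
opening: 0.0431
finger_force: 0.0
```

>>> play_rows(motion="0 0 0 0 0 0 0;0 0 0 0 0 0 0;0 0 0 0 0 0 0;0 0 0 0 0 0 0;0 0 0 0 0 0 0;0 0 0 0 0 0 0", newtons=45)

```text
time: 4.15
eef_pos: [0.5312, -0.2018, 0.1509]
ee_rot: [0.157, 0.714, 0.666, 0.149]
contact_force: [0.3, 0.2, -0.1]
opening: 0.0006
finger_force: 0.0
```

Run:
```python
from h import *
a=snap('scene','s3');w=snap('wrist','w3')
A=cv2.resize(a['frame'][110:260,150:300,::-1],(400,400),interpolation=cv2.INTER_CUBIC)
B=cv2.resize(w['frame'][80:400,130:450,::-1],(400,400))
cv2.imwrite('pics/c3.png',np.hstack([A,B]))
```

```text
(no output)
```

View pics/c3.png

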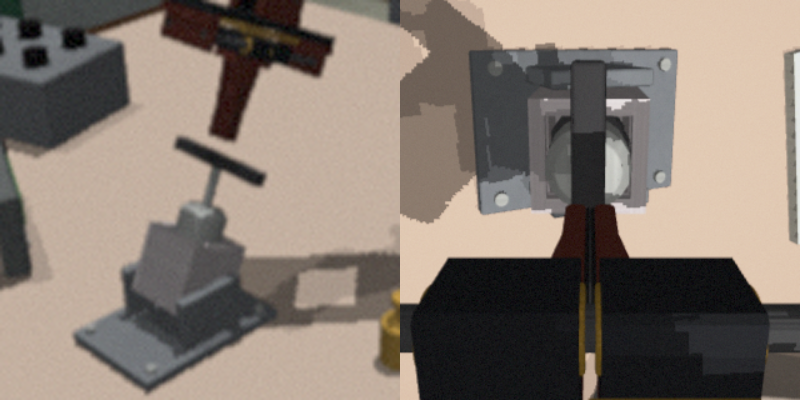

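The scene view shows the shut finger tips at about (233,161), just above and behind the bar (centre 232,170). The wrist view shows them over the bar's near half, so I check the calibration against the known TCP.

Run:
```python
from h import *
s=readout.read_state();T=Rq(s['ee_rot']).as_matrix();p=s['eef_pos']
a=load('s3');b=snap('top','t3');w=load('w3')
for n,d in(('s',a),('t',b),('w',w)): print(n,d['cx'],d['cy'],d['fx'],d['fy'],proj(d,p),proj(d,p-T[:,2]*.0187), proj(d,p-T[:,2]*.08))
print(p,T)
A=cv2.resize(b['frame'][165:270,335:440,::-1],(400,400),interpolation=cv2.INTER_CUBIC)
B=cv2.resize(a['frame'][130:190,205:265,::-1],(400,400),interpolation=cv2.INTER_CUBIC)
cv2.imwrite('pics/c4.png',np.hstack([A,B]))
```

```text
s 278.56623492513654 207.83550166610166 387.6978030784436 387.6978030784436 (np.float64(228.40454962338052), np.float64(175.93625373606818)) (np.float64(230.25460168730837), np.float64(169.13002278015105)) (np.float64(236.4231603119113), np.float64(146.4362643272002))
t 282.29635876773915 212.8567492163601 463.1539459897323 463.1539459897323 (np.float64(394.0872523543251), np.float64(241.30924815860848)) (np.float64(396.50309296442475), np.float64(245.3773676368906)) (np.float64(405.26822178900335), np.float64(260.1372781839073))
w 281.7277168901686 208.8378910559982 365.287562373595 365.287562373595 (np.float64(280.5592520795752), np.float64(235.84349338843472)) (np.float64(280.44033498590494), np.float64(247.66248489881264)) (np.float64(279.8313237100782), np.float64(308.1912018103911))
[ 0.53116861 -0.20177584  0.15088771] [[ 0.06880943  0.90394129  0.4220846 ]
 [ 0.99762191 -0.06403185 -0.0255038 ]
 [ 0.00397292  0.42283574 -0.90619763]]
```

View pics/c4.png

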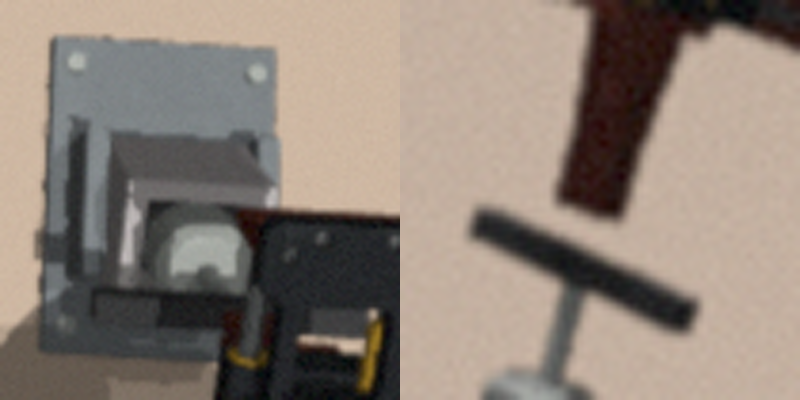

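Against its projected TCP, the finger tip appears about 40 mm short along the tool axis in the scene view. The 185 px finger gap for 88 mm in the wrist image gives the same figure. The bar itself agrees across all views. So I open, go about 40 mm further in, and check before closing.

>>> play_rows(motion="0.8 0 0 0 0 0 0;0.8 0 0 0 0 0 0;0.8 0 0 0 0 0 0;0.8 0 0 0 0 0 0;0.8 0 0 0 0 0 0;0.8 0 0 0 0 0 0;0.8 0 0 0 0 0 0;0.8 0 0 0 0 0 0;0.8 0 0 0.8 0 0 0;0.8 0 0 1.6 0 0 0;0.8 0 0 2.4 0 0 0;0.8 0 0 3.2 0 0 0;0.8 0 0 3.9 0 0 0;0.8 0 0 3.9 0 0 0")

```text
time: 5.7
eef_pos: [0.5474, -0.2023, 0.1142]
ee_rot: [0.156, 0.714, 0.666, 0.149]
contact_force: [0.3, -0.4, 0.1]
opening: 0.0698
finger_force: 0.0
```

Run:
```python
from h import *
a=snap('scene','s5');w=snap('wrist','w5')
A=cv2.resize(a['frame'][120:190,195:265,::-1],(400,400),interpolation=cv2.INTER_CUBIC)
B=cv2.resize(w['frame'][80:400,130:450,::-1],(400,400))
cv2.imwrite('pics/c5.png',np.hstack([A,B]))
```

```text
(no output)
```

View pics/c5.png

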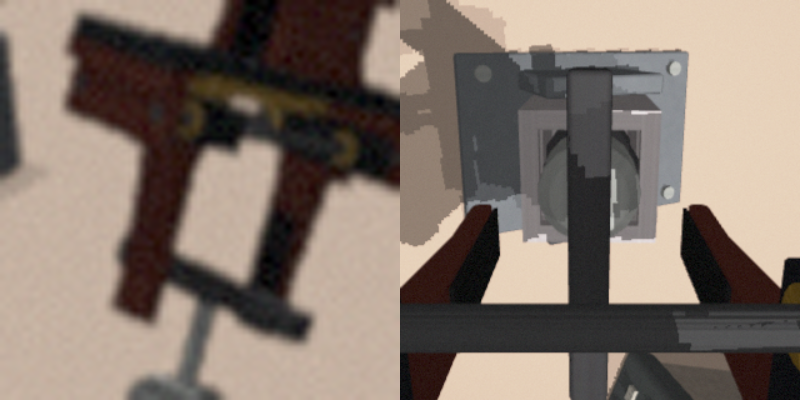

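The fingers straddle the bar in the middle of its length: near finger tip at crop (138,310), and the bar centred in the wrist view. I go 4 mm deeper and close.

>>> play_rows(motion="0.8 0 0 0.4 0 0 0;0 0 0 0.4 0 0 0;0 0 0 0.4 0 0 0;0 0 0 0.4 0 0 0;0 0 0 0.4 0 0 0;0 0 0 0.4 0 0 0;0 0 0 0.4 0 0 0;0 0 0 0.4 0 0 0;0 0 0 0.4 0 0 0;0 0 0 0.4 0 0 0;0 0 0 0.4 0 0 0;0 0 0 0.4 0 0 0", newtons=50)

```text
time: 7.0
eef_pos: [0.5491, -0.2028, 0.1118]
ee_rot: [0.157, 0.714, 0.666, 0.149]
contact_force: [-1.6, -0.6, 0.0]
opening: 0.0138
finger_force: 50.0
```

>>> play_rows(motion="0 0 0 -0.2 0 0 0;0 0 0 -0.2 0 0 -1;0 0 0 -0.2 0 0 -2;0 0 0 -0.2 0 0 -3;0 0 0 -0.2 0 0 -4;0 0 0 -0.2 0 0 -5;0 0 0 -0.2 0 0 -6;0 0 0 -0.2 0 0 -7;0 0 0 -0.2 0 0 -7")

```text
time: 7.9
eef_pos: [0.5482, -0.2024, 0.1134]
ee_rot: [0.194, 0.48, 0.85, 0.095]
contact_force: [-0.5, -0.5, -3.5]
opening: 0.0139
finger_force: 50.0
```

>>> play_rows(motion="0 0 0 -0.2 0 0 0.6;0 0 0 -0.4 0 0 0;0 0 0 -0.6 0 0 -0.6;0 0 0 -0.8 0 0 0;0 0 0 -1 0 0 0.6;0 0 0 -1.2 0 0 0;0 0 0 -1.4 0 0 -0.6;0 0 0 -1.6 0 0 0;0 0 0 -1.7 0 0 0;0 0 0 -1.7 0 0 0")

```text
time: 8.9
eef_pos: [0.541, -0.2021, 0.1289]
ee_rot: [0.194, 0.481, 0.85, 0.095]
contact_force: [0.2, 0.4, -4.8]
opening: 0.0137
finger_force: 50.0
```

>>> play_rows(motion="0 0 0 0 0 0 1.2;0 0 0 0 0 0 2.4;0 0 0 0 0 0 3.6;0 0 0 0 0 0 4.8;0 0 0 0 0 0 6;0 0 0 0 0 0 7.2;0 0 0 0 0 0 8.4;0 0 0 0 0 0 9.6;0 0 0 0 0 0 10.8;0 0 0 0 0 0 12;0 0 0 0 0 0 13;0 0 0 0 0 0 14;0 0 0 0 0 0 14;0 0 0 0 0 0 14")

```text
time: 10.3
eef_pos: [0.5411, -0.2022, 0.1289]
ee_rot: [0.105, 0.881, 0.421, 0.189]
contact_force: [-0.2, -0.1, -4.2]
opening: 0.0139
finger_force: 50.0
```

>>> play_rows(motion="0 0 0 -0.2 0 0 0.6;0 0 0 -0.4 0 0 0;0 0 0 -0.6 0 0 -0.6;0 0 0 -0.8 0 0 0;0 0 0 -1 0 0 0.6;0 0 0 -1.2 0 0 0;0 0 0 -1.4 0 0 -0.6;0 0 0 -1.6 0 0 0;0 0 0 -1.8 0 0 0;0 0 0 -1.8 0 0 0")

```text
time: 11.3
eef_pos: [0.5337, -0.202, 0.1456]
ee_rot: [0.105, 0.881, 0.421, 0.189]
contact_force: [1.1, -0.6, -4.4]
opening: 0.0136
finger_force: 50.0
```

>>> play_rows(motion="0 0 0 0 0 0 -1.2;0 0 0 0 0 0 -2.4;0 0 0 0 0 0 -3.6;0 0 0 0 0 0 -4.8;0 0 0 0 0 0 -6;0 0 0 0 0 0 -7.2;0 0 0 0 0 0 -8.4;0 0 0 0 0 0 -9.6;0 0 0 0 0 0 -10.8;0 0 0 0 0 0 -12;0 0 0 0 0 0 -13;0 0 0 0 0 0 -14;0 0 0 0 0 0 -14;0 0 0 0 0 0 -14")

```text
time: 12.7
eef_pos: [0.5337, -0.2019, 0.1454]
ee_rot: [0.194, 0.481, 0.849, 0.095]
contact_force: [-0.3, 0.6, -3.4]
opening: 0.0137
finger_force: 50.0
```

>>> play_rows(motion="0 0 0 -0.2 0 0 0.6;0 0 0 -0.4 0 0 0;0 0 0 -0.6 0 0 -0.6;0 0 0 -0.8 0 0 0;0 0 0 -1 0 0 0.6;0 0 0 -1.2 0 0 0;0 0 0 -1.4 0 0 -0.6;0 0 0 -1.6 0 0 0;0 0 0 -1.8 0 0 0;0 0 0 -2.1 0 0 0;0 0 0 -2.6 0 0 0;0 0 0 -3.6 0 0 0;0 0 0 -5 0 0 0;0 0 0 -5 0 0 0")

```text
time: 14.1
eef_pos: [0.513, -0.2014, 0.1929]
ee_rot: [0.196, 0.48, 0.85, 0.095]
contact_force: [0.1, -0.6, -3.7]
opening: 0.014
finger_force: 50.0
```

Run:
```python
from h import *
s=readout.read_state();print(s['eef_pos'],s['joint_pos'],s['contact_force'])
b=snap('top','t6');a=snap('scene','s6');w=snap('wrist','w6')
A=cv2.resize(a['frame'][60:260,150:350,::-1],(400,400),interpolation=cv2.INTER_CUBIC)
B=cv2.resize(w['frame'][80:400,130:450,::-1],(400,400))
cv2.imwrite('pics/c6.png',np.hstack([A,B]))
```

```text
[ 0.51299753 -0.20140494  0.19287816] [-0.69646668  0.07746725  1.97953895  0.37389124  0.75775275 -1.46880168] [ 0.10502007 -0.61980465 -3.67811916]
```

View pics/c6.png

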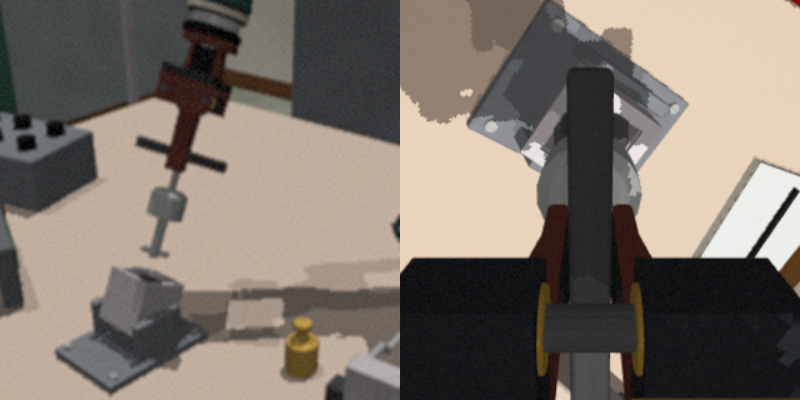

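The weight is fully out of the socket and held squarely in mid-bar, with its pin clear above the mouth. Next I carry it upright to a point in front of the hook.

Run:
```python
from h import *
T=toolR(W(3.5,0)); T0=toolR(W(0,0))
up=np.array([0,0,.061]); s=readout.read_state()
move(s['eef_pos']+[0,0,.07],Rq(s['ee_rot']).as_matrix())
move(np.array([.47,-.05,.32])-up,T0); move(np.array([.47,.231,.30])-up,T)
```

```text
row [-1.68  2.44 -6.34] [0. 0. 0.]
row [13.2   6.89 -8.36] [4.79 1.65 6.1 ]
row [37.68 20.8  -7.27] [4.73 1.79 5.41]
```

>>> play_rows(motion="0 -0.8 1.2 -3.2 0 0 0;0 -1.7 2.4 -6.3 0 0 0;0 1.3 3.3 -6.7 1 0.3 1.2;0 4.3 4.2 -7.1 2 0.7 2.4;0 7.3 5.1 -7.5 2.9 1 3.6;0 10.3 6 -8 3.8 1.3 4.8;0 13.2 6.9 -8.4 4.8 1.65 6.1;0 16.2 8.6 -8.2 4.8 1.7 6;0 19.2 10.3 -8.1 4.8 1.7 5.9;0 22.2 12 -7.9 4.8 1.7 5.8;0 25.2 13.7 -7.8 4.8 1.75 5.7;0 28.2 15.4 -7.7 4.75 1.75 5.6;0 31.2 17.1 -7.5 4.75 1.75 5.5;0 34.2 18.8 -7.4 4.75 1.8 5.4;0 36.5 20.1 -7.3 4.73 1.8 5.4;0 37.7 20.8 -7.3 4.73 1.8 5.4;0 37.7 20.8 -7.3 4.73 1.8 5.4;0 37.7 20.8 -7.3 4.73 1.8 5.4;0 37.7 20.8 -7.3 4.73 1.8 5.4")

```text
time: 16.15
eef_pos: [0.4699, 0.2301, 0.2391]
ee_rot: [-0.0, 0.685, 0.728, -0.0]
contact_force: [-0.5, 0.3, -3.3]
opening: 0.0134
finger_force: 50.0
```

Run:
```python
from h import *
np.set_printoptions(precision=4,suppress=True)
s=readout.read_state();T=Rq(s['ee_rot']).as_matrix();p=s['eef_pos'];h=p-T[:,2]*.061;print(p,h,'\n',T,s['opening'],s['joint_pos'])
b=snap('top','t7');a=snap('scene','s7');w=snap('wrist','w7')
for n,d in(('s',a),('t',b),('w',w)): print(n,[np.round(proj(d,h+k*T[:,0]),1) for k in(-.06,0,.06)],'tip',np.round(proj(d,p-T[:,2]*.042),1),'wbot',np.round(proj(d,h+T[:,2]*.14),1))
# scene: dark pixels not in s0 (background)
a0=load('s0');b0=load('t0')
for n,d,d0 in(('s',a,a0),('t',b,b0)):
    g=cv2.cvtColor(d['frame'],cv2.COLOR_RGB2GRAY).astype(int);g0=cv2.cvtColor(d0['frame'],cv2.COLOR_RGB2GRAY).astype(int)
    u,v=map(int,proj(d,h)); y0,y1,x0,x1=v-26,v+30,u-52,u+52
    print(n,x0,y0)
    for r in range(y0,y1,2): print(r,''.join('#' if g[r,c]<50 else ('+' if abs(g[r,c]-g0[r,c])>25 else '.') for c in range(x0,min(x1,560))))
```

```text
[0.4699 0.2301 0.2391] [0.4699 0.2301 0.3001] 
 [[-0.0614  0.9981 -0.001 ]
 [ 0.9981  0.0614  0.0001]
 [ 0.0001 -0.001  -1.    ]] 0.013409185850307799 [0.323  0.1993 1.5946 0.0004 1.3487 0.2615]
s [array([376. , 153.3]), array([405.1, 160.7]), array([436.5, 168.7])] tip [403.4 169.5] wbot [393.4 220.5]
t [array([150.6, 280.7]), array([106.5, 284.2]), array([ 62.3, 287.6])] tip [111.5 283.8] wbot [137.8 282.1]
w [array([280.7, 399.6]), array([280.6, 283.8]), array([280.5, 141.3])] tip [280.7 265.2] wbot [281.1 201.8]
s 353 134
134 .............########################################################...####............................
136 .............#######################################################..#####......#......................
138 .............############################################################...........########.#..........
140 ............#######################################################..##...........#####.#########.......
142 ...........#######################################################.................#######.####.........
144 ..........#########
[... 4844 characters left out ...]
####+++++++++++++.............................
302 ###################++++++####################################+..........................................
304 ##################++++++#####################################+..........................................
306 #################++++++######################################+..........................................
308 ################++++++#######################################++.........................................
310 ###############++++++########+++#############################++.........................................
312 #########+####+++++########+++++##################+++++###++++..........................................
```

The bar's end falls at scene (438,168), predicted (436.5,168.7), so the handle is confirmed 61 mm behind the reported TCP. I move in over the hook, then down to just above the seat.

>>> play_rows(motion="0 0 2 0 0 0 0;0 0 5 0 0 0 0;0 0 8 0 0 0 0;0 0 11 0 0 0 0;0 0 13.5 0 0 0 0;0 0 14.9 0 0 0 0;0 0 14.9 0 0 0 0;0 0 14.9 2 0 0 0;0 0 14.9 4 0 0 0;0 0 14.9 6 0 0 0;0 0 14.9 7 0 0 0;0 0 14.9 7.4 0 0 0;0 0 14.9 7.4 0 0 0;0 0 14.9 7.4 0 0 0")

```text
time: 17.7
eef_pos: [0.619, 0.2408, 0.1662]
ee_rot: [-0.0, 0.685, 0.729, 0.001]
contact_force: [-0.6, 0.4, -3.3]
opening: 0.0133
finger_force: 50.0
```

Run:
```python
from h import *
s=readout.read_state();print(s['eef_pos'],s['contact_force'],s['torque'],s['opening'])
w=snap('wrist','w8')
# predicted tips & seats in wrist
ex=np.array([.9981,.0614,0]);ey=np.array([-.0614,.9981,0]);o=np.array([.619,.2395,0])
for sy in(1,-1): print(proj(w,o-.029*ex+sy*.042*ey+[0,0,.23]),proj(w,o+sy*.042*ey+[0,0,.206]))
g=cv2.cvtColor(w['frame'],cv2.COLOR_RGB2GRAY)
cv2.imwrite('pics/w8g.png',g)
h=s['eef_pos']+[0,0,.061]
u,v=map(int,proj(w,o-.029*ex+.042*ey+[0,0,.23]));print(u,v)
for r in range(v-40,v+25,3): print(r,''.join(' .:-=+*#%@'[min(9,g[r,c]//24)] for c in range(u-30,u+70)))
```

```text
[0.61901048 0.24077594 0.16620101] [-0.59280577  0.43211195 -3.29048159] [-0.0450054  -0.02419535  0.0360706 ] 0.013293783182366122
(np.float64(206.1385243402654), np.float64(191.8016813245008)) (np.float64(280.8565928198758), np.float64(180.08496590258054))
(np.float64(216.17348276610738), np.float64(373.90645840315017)) (np.float64(280.7086193249314), np.float64(341.1231522446823))
206 191
151 @@@@@@@@@@@@@@@@@@@@@@@@@@@@@@@@@@@@@@@@@@@@@@@%*************************#*************=:-----------
154 @@@@@@@@@@@@@@@@@@@@@@@@@@@@@@@@@@@@@@@@@@@@@@@@#**#****#**#*************#*************=:-----------
157 @@@@@@@@@@@@@@@@@@@@@@@@@@@@@@@@@@@@@@@@@@@@@@@@#+*************************************+------------
160 @@@@@@@@@@@@@@@@@@@@@@@@@@@@@@@@@@@@@@@@@@@@@@@@**###########%%########**#*************+------------
163 @@@@@@@@@@@@@@@@@@@@@@@@@@@@@@@@@@@@@@@@@@@@@@@@#*########%##%###########********#*****=------------
166 @@@@@@@@@@@@@@@@@@@@@@@@@@@@@@@@@@@@@@@@@@@@@@@@#*##########%#%###########=---=+=------::-----------
169 @@@@@@@@@@@@@@@@@@@@@@@@@@@@@@@@@@@@@@@@@@@@@@@@#*##########+==+*++++==
[... 904 characters left out ...]
************++==++*==============================---------::----------
199 *************************************************+==========================------------::----------
202 *************************************************+=======================---------======:....:::...:
205 *************************************************+======================------==========:.......::.:
208 **************************************************=====================----=============:.....:..:.:
211 **************************************************====================---===============:..:...:::.:
214 **************************************************===================-==================:..::...:::.
```

The wrist image puts the prong tip at about (213,188) against a predicted (206,192), so the hook is 2–4 mm further in x. I shift 2 mm and lower slowly.

>>> play_rows(motion="0 0 0.2 0.1 0 0 0;0 0 0.2 0.3 0 0 0;0 0 0.2 0.5 0 0 0;0 0 0.2 0.7 0 0 0;0 0 0.2 0.8 0 0 0;0 0 0.2 0.9 0 0 0;0 0 0.2 1 0 0 0;0 0 0.2 1.1 0 0 0;0 0 0.2 1.2 0 0 0;0 0 0.2 1.3 0 0 0;0 0 0.2 1.4 0 0 0;0 0 0.2 1.6 0 0 0;0 0 0.2 1.8 0 0 0;0 0 0.2 2 0 0 0;0 0 0.2 2 0 0 0;0 0 0.2 2 0 0 0")

```text
time: 19.35
eef_pos: [0.6205, 0.2407, 0.1451]
ee_rot: [-0.001, 0.685, 0.729, 0.0]
contact_force: [0.3, -0.9, -2.0]
opening: 0.0139
finger_force: 50.0
```

>>> play_rows(motion="0 0 0 0.2 0 0 0;0 0 0 0.4 0 0 0;0 0 0 0.6 0 0 0;0 0 0 0.8 0 0 0;0 0 0 0.9 0 0 0;0 0 0 0.9 0 0 0;0 0 0 0.9 0 0 0;0 0 0 0.9 0 0 0")

```text
time: 20.15
eef_pos: [0.6205, 0.2407, 0.1362]
ee_rot: [-0.0, 0.685, 0.729, 0.0]
contact_force: [-0.2, -0.1, -0.4]
opening: 0.0135
finger_force: 50.0
```

Run:
```python
from h import *
f=[]
for i in range(8):
    s=readout.read_state();f.append(s['contact_force']);optics.snapshot('top')
print(np.mean(f,0),np.std(f,0),s['eef_pos'],s['torque'])
```

```text
[-0.05967168 -0.24608334 -0.37966528] [0.4173626  0.26728252 0.17866745] [0.62050472 0.24075175 0.13613437] [0.03441191 0.02602922 0.04017233]
```

>>> play_rows(motion="0 0 0 0.1 0 0 0;0 0 0 0.15 0 0 0;0 0 0 0.15 0 0 0;0 0 0 0.15 0 0 0;0 0 0 0.15 0 0 0", newtons=5)

```text
time: 21.05
eef_pos: [0.6206, 0.2407, 0.1347]
ee_rot: [-0.0, 0.685, 0.729, 0.0]
contact_force: [1.3, 0.0, 0.1]
opening: 0.0141
finger_force: 5.0
```

>>> play_rows(motion="0.25 0 0 0 0 0 0;0.3 0 0 0 0 0 0;0.5 0 0 0 0 0 0;0.5 0 0 0 0 0 0;0.5 0 0 0 0 0 0;0.5 0 0 0 0 0 0;0.5 0 0 0 0 0 0;0.5 0 0 0 0 0 0;0.5 0 0 0 0 0 0;0.5 0 0 0 0 0 0")

```text
time: 22.05
eef_pos: [0.6204, 0.2407, 0.1346]
ee_rot: [-0.001, 0.685, 0.729, -0.0]
contact_force: [0.2, 0.9, 0.4]
opening: 0.0439
finger_force: 0.0
```

Run:
```python
from h import *
s=readout.read_state();print(s['eef_pos'],s['contact_force'],s['opening'])
w=snap('wrist','w9');w8=load('w8')
g=cv2.cvtColor(w['frame'],cv2.COLOR_RGB2GRAY)
p=s['eef_pos']+[0,0,.061];T=Rq(s['ee_rot']).as_matrix()
print([proj(w,p+k*T[:,0]) for k in(-.06,0,.06)])
for r in range(110,330,6): print(r,''.join(' .:-=+*#%@'[min(9,g[r,c]//24)] for c in range(190,372,2)))
```

```text
[0.62042264 0.24070047 0.13459128] [0.24045198 0.88400303 0.44824698] 0.04389420697524715
[(np.float64(280.6794195367478), np.float64(399.7121946187916)), (np.float64(280.6571985754573), np.float64(283.80123337967063)), (np.float64(280.6298459788989), np.float64(141.12217831879033))]
110 @@@@@@@@@@@@@+**************#*****#****************************###*******************#####*
116 @@@@@@@@@@@@@+********#*******#********************************###******************######*
122 @@@@@@@@@@@@@*************************************************####***=======********######*
128 @@@@@@@@@@@@@**************#******#***************************#####**---------******#####**
134 @@@@@@@@@@@@@#*******************##*#**=:::::::::::::=********#####*=---------******######*
140 @@@@@@@@@@@@@#****************#****##=----------------::******#####=---------*******##*+++=
146 @@@@@@@@@@@@@%***********************------------------:----------------------------======-
152 @@@@@@@@@@@@@@***********************-----------------::***********=----------------=====--
158 @@@@@@@@@@@@@@+**#*****************+=:-----
[... 2036 characters left out ...]
@@@@@@         .............
290 .............. .       *************@@:.:::.::..:.:.:..@@@@@@@@@@@@@@#  .      ............
296 .............         %@@@@@@@@@@@@@@@:................@@@@@@@@@@@@@@@*         ...........
302 ............         *@@@@@@@@@@@@@@@@:......:.:.......@@@@@@@@@@@@@@@@-    .    ..........
308 ...........  .      :@@@@@@@@@@@@@@@@@-..:..::::::::::.@@@@@@@@@@@@@@@@@.    .  . .........
314 ..............      @@@@@@@@@@@@@@@@@@-.......::.:....-@@@@@@@@@@@@@@@@@%       ...........
320 .............      @@@@@@@@@@@@@@@@@@@-..:..::........-@@@@@@@@@@@@@@@@@@*      ...........
326 .:........:...:...:..................:..:........:..........................::.........:...
```

The bar sits in the seat, between the upturned tip and the rise, and it did not move on release. I retreat straight up and then back.

>>> play_rows(motion="0.5 0 0 -1 0 0 0;0.5 0 0 -2.5 0 0 0;0.5 0 0 -4.5 0 0 0;0.5 0 0 -7 0 0 0;0.5 0 0 -10 0 0 0;0.5 0 0 -13 0 0 0;0.5 0 -4 -15 0 0 0;0.5 0 -8 -15 0 0 0;0.5 0 -12 -15 0 0 0;0.5 0 -15 -15 0 0 0;0.5 0 -15 -15 0 0 0;0.5 0 -15 -15 0 0 0;0.5 0 -15 -15 0 0 0;0.5 0 -15 -15 0 0 0;0.5 0 -15 -15 0 0 0")

```text
time: 23.6
eef_pos: [0.4717, 0.2313, 0.2845]
ee_rot: [-0.001, 0.685, 0.729, -0.0]
contact_force: [0.3, -0.2, -0.6]
opening: 0.044
finger_force: 0.0
```

Run:
```python
from h import *
s=readout.read_state();print(s['time'],s['eef_pos'],s['contact_force'])
a=snap('scene','s10')
ims=[a['frame'].astype(int)]
for i in range(15): f=snap('scene')['frame'].astype(int)
box=np.s_[180:380,280:420]
print('motion',np.percentile(abs(f-ims[0])[box],[50,99,100]))
s0=load('s0')['frame'].astype(int); 
for n,bx in(('small',np.s_[215:250,288:314]),('driver',np.s_[265:330,192:258])): print(n,np.percentile(abs(f-s0)[bx],[50,95,100]))
h=np.array([.6205,.2407,.1956]);ey=np.array([-.0614,.9981,0]);a=load('s10')
print([np.round(proj(a,h+k*ey),1) for k in(-.06,0,.06)],'bot',proj(a,h-[0,0,.14]),'body',proj(a,h-[0,0,.066]))
g=cv2.cvtColor(f.astype(np.uint8),cv2.COLOR_RGB2GRAY)
for r in range(205,340,4): print(r,''.join(' .:-=+*#%@'[min(9,g[r,c]//20)] for c in range(310,425)))
```

```text
23.6 [0.47172678 0.23127008 0.28451933] [ 0.3359985  -0.22471494 -0.59382243]
motion [ 2. 10. 37.]
small [ 4.  9. 15.]
driver [ 5.  9. 19.]
[array([337.2, 231.4]), array([366.8, 242.6]), array([398.9, 254.7])] bot (np.float64(358.0336012308744), np.float64(298.3961861548201)) body (np.float64(362.45555911907564), np.float64(270.28255224351847))
205 @@%%@%%%@%%@%%%%%%%%%%%%%%%%%%%%%@%@%%%%%%%%%%@%@%%@%%%%%%%%%%%%%%%%%%%%@%%%%%%%%%%@@@%%%%%%%%#++++++++++++++++++++
209 %%%%%%%%%%%%%%%%%%%%%%@%%%%%%@%%%%%%%@%@%%%%%%%%%%%%%%%%%%%%%%%%%%%%%%%%%%@%%%%%%%%%%%%%%@%%*+++++++++++++=++++++++
213 %%%%%%%%%%%%%%%%%%%%%@%%%%%%%%%%%%%%%#+++++++++***#%%%%%%%@%%%@%%%%%%@%%%%%%%%%%%%%%%%%%@%*+++++++++++++++=++++++++
217 %%%%@%%@@%%%%%%%%%%%%%@%@%%%%%%%@%#+++++++++++=+++++++++++++++++++++*#*#*#%%%%%%%%%%@%%%*+++++++++++=+=++++++++++++
221 %%%%%%%%%%%%%%%%%%%@%%%%@@%%@%%%%*+++++++++==++++++=+++++++++++++++++++++++++++++++++++++++++++++++++++++++++++++++
225 %%%%%%%%%@@%%%%@%@%%%%@%%%%%@%%*+++++++++======++++++++++++++++++++++++++++++++++++++++++++++=++++++++++++++=++++++
229 %%%%%%%%%%%%%%%%%%%%%%%%%%%%%
[... 2626 characters left out ...]
============-===----------::-:--::::::::::::::::::::::::-=+++***+*+++*+**++++=*%%%%%%%%%%%%%%%%%%%%%
321 **+=---==-============-========-------::::---------::::::::::::::::::::-=++++++++++*+++++==*#%%%%%%%%%%%%%%%%%%%%%%
325 ++==--=========================----:::--------------------:-::::::::---=++*++++++++++++==*####%%@%%%%%@%%%%%%%%%%%%
329 +++=--=========================---------------------------------------=++*+*+***+++++==*##%%%%%%%%%%%%%%%%%%%%%%%%%
333 +++==--======================----------------------------------------=+*****+*++++==+############%%%%%%%%%%%%%%%%%%
337 +=----==================-====----===--------------------------------=++*+++**+++=-+*##%%%%%%%%###%%%%%%%%%%%%%%%%%%
```

Run:
```python
from h import *
a=snap('scene')['frame'].astype(int)
for i in range(10): f=snap('scene')['frame'].astype(int)
print(np.percentile(abs(f-a)[180:380,280:420],[50,99,100]))
print(order.job_done())
```

```text
[ 2.  9. 28.]
the job is handed in; nothing more can be done
None
```

The job is handed in: the check weight came free of the socket by twisting and now hangs still by both arms of its T-handle on the double hook, with the gripper clear and the brass weight and screwdriver unmoved in the camera images.

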